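# Carry a tall vase across the desk on a tray with a swing handle

## Robot

A 7-joint arm with a two-finger parallel gripper is mounted at the origin on the work surface. World frame = base frame: x ahead of the robot, y to its left, z up, the work surface at z = 0. Lengths are in m, angles in rad, forces in N, time in s.
With the tool pointing down it reaches from about 0.425 to 0.875 m from the base axis. Payload 4.7 kg.
Tool frame: the origin (TCP) lies midway between the tips of the shut fingers; the grasp point (between the pads) lies 19 mm behind it; z points along the fingers, y is the line along which they close (so a half turn about z gives the same grasp; the last joint's range is limited). The gripper opens to 87 mm and grips with 3 to 60 N. Pads are 19 mm wide; open, the fingers measure 117 mm over their backs; the gripper's body (75 mm by 190 mm) begins 51 mm behind the grasp point.
Start: joints at [0.014, 0.321, -0.07, 1.45, 0.023, 1.371, -0.057], TCP at [0.65, -0, 0.223] pointing down, gripper open.
Joint ranges: [-2.86, 2.86], [-0.3, 2.09], [-1.38, 1.24], [0.06, 2.45], [-1.56, 4.7], [0.09, 2.05], [-2.69, 2.69]. Speed limits (rad/s): [2.57, 2.57, 3.14, 3.14, 3.14, 3.14, 3.14].

## Interface

Orientations are given as a rotation vector (axis times angle).
In Python, from bench import ctrl gives the robot as it stands. The module is installed in compiled form; this text tells all that it offers.
- The arm moves only by the tool carry_out, never from a script. Its argument "steps" is a list of rows, each a list of 7 numbers: the turn, a rotation vector about the world's x, y, z in degrees, then the shift along the world's x, y, z in cm, then the opening, from 0 (shut) to 1 (fully open). A call has 1 to 12 rows; each row is the pose to reach, as a shift and turn from the pose commanded when the call began; what a row does not reach only later rows make up. A row lasts 1/10 s, in which the tool goes at most 50 mm and 8.59 degrees, less where a joint would pass 70% of its speed; a pose out of reach is approached as far as the arm can. A call with a gripper value outside its range is refused whole. The fingers move at their own pace and stop on an object; "squeeze" is the grip in N (left out, the last holds). Time passes only in rows, so rows that repeat a pose let the fingers close. It gives the time, the measured TCP pose, the force, the opening and the grip force at its end, in the units of the state.
- ctrl.get_state(): the state, without advancing time (a new reading comes with each control period).
- ctrl.get_image(name): name is "scene" or "side" or "wrist"; returns a dict with "pixels" (400x640x3 uint8, red, green, blue), "camera_matrix" (3x3 intrinsics, pixels), "cam_to_world" (4x4, takes a point from camera to world coordinates); the wrist camera has in their place "T_tool_cam" (4x4, takes a point from camera to tool coordinates, whose origin is the TCP and whose axes are the flange's). Camera axes: x right, y down, z forward; pixel columns grow to the right and rows downward; lengths in m; the calibration is good to about 2 mm. The wrist camera is an equidistant fisheye: a pixel r from the principal point sees the ray r / f radians off the axis. A picture is of the moment at which its call begins: read the wrist's pose just before it. There is no depth.
- ctrl.close_job(): hands the job in; it is judged then, once.
The state is a dict: "time": time; "joint_positions": joint angles; "qd": joint speeds; "joint_torque": joint torques, N m; "position": TCP position; "tool_rot": TCP orientation; "ft_force": force on the tool from outside, world axes, zero at the start; "torque": the same for the moment, N m; "grip_width": opening from 0.0 (shut) to 1.0 (fully open); "grip_force": force on a finger pad.
Only numpy, scipy, OpenCV 4.12 (cv2) and the standard library are available. Lean on these libraries where they do the work, as an engineer would, in place of code of your own. Each camera call takes 0.05 s, during which the arm holds its last target. There are 200 camera calls.

## Task

Take the wooden carrying tray by its swing handle, stand the handle up and lift the tray, with the tall vase standing on it, about 5 cm off the desk. Loaded like this it is top-heavy on its handle pivots and slowly rolls over unless you keep balancing it with the handle: keep tray and vase level and the handle upright, well off its stops, balance it there for 5 seconds before you set off, carry it over to the cork mat and steady it above the mat for 4 seconds. Then stand the tray in the middle of the mat, square with it, and let go; do not drag it across the desk, and leave the other things where they are.

Things in the scene. Friction and masses are not known exactly. Their poses are not given: they have to be found in the camera images.
- tray: Light wooden open tray, 250 mm long (its x) x 150 mm wide (its y), rim 35 mm high, walls and floor 7 mm thick, about 0.35 kg, loose. Origin: centre of the underside, z up. A swing handle is hinged to the middles of its end walls on an axis parallel to x, 30 mm above the underside. Tray and vase together: 0.85 kg, centre of mass 28 mm above that axis, so in the air it rolls over sideways about x.
- pivot (a point): Middle of the hinge axis, on the tray (same axes). About it, nominal: gravity torque 0.235 N m per rad of tray tilt, inertia 0.005 kg m2, damping 0.14 N m s/rad between tray and handle, no dry friction: tilt grows e-fold in 0.6 s (0.45 to 0.9 with the hidden mass); turning the handle drags the tray along. A vase 1 mm off the centre line shifts the balance tilt 0.02 rad, leaning away from it.
- handle (a joint): Angle of the swing handle relative to the tray, rad: 0 = square to the tray (upright when the tray is level), positive = turned about the tray's +x axis, its grip leaning towards the tray's -y. Stops at -0.45 and +0.45; it starts at rest leaning on the + stop. Damped, 0.14 N m s/rad; handle mass 0.12 kg. Let go, it sinks slowly to a stop.
- grip (a point): Centre of the handle's dark wooden grip bar, 230 mm from the hinge axis. Bar 110 mm long (its x, parallel to the tray's x), 24 mm wide (its y), 30 mm high (its z), flat sides to pinch across y. The frame turns with the handle: z points from the hinge to the grip, 0.45 rad off vertical at the start. Steel legs 8 mm thick run from the bar's ends down to the tray's ends, 133 mm either side.
- vase: Tall flared white ceramic vase, 190 mm high, foot 60 mm and mouth 94 mm in diameter, about 0.50 kg, centre of mass 87 mm above its foot. Stands loose on the tray's floor on its long centre line (within 2 mm), up to 20 mm from the middle along x. Origin: centre of the underside, z up. Tips over at about 0.33 rad. Its mouth is 50 mm below the upright grip bar.
- mat: Cork desk mat, fixed, 340 mm long (its x) x 260 mm wide (its y), 4 mm thick. Origin: centre of its underside, on the desk.
- spare_vase: Bystander: a shorter white vase of the same shape, 150 mm high and 94 mm across, loose on the desk. Origin: centre of the underside.
- coffee_pot: Bystander: white ceramic coffee pot 178 mm high, body 108 mm across, with spout and handle, loose on the desk. Origin: centre of the underside.
Not all that is in view belongs to the job. What is shaped like the vase but orange or yellow is not meant.

How it is judged:
On the way, in this order (a step that is already met when the one before it is completed fails the run):
1. lifted (3 cm or more) and not yet over the mat, tray and vase upright within 0.12 rad and the handle within 0.2 rad of square to the tray, for 4 s without a break (height (world z) of tray above 0.03 m and angle between each of tray, vase's own z axis and vertical below 0.12 rad and value of joint handle between -0.2 and 0.2 rad and horizontal distance between tray and mat above 0.2 m), for 4 s.
2. the same, above the middle of the mat (within 6 cm each way), for 3 s without a break (height (world z) of tray above 0.03 m and angle between each of tray, vase's own z axis and vertical below 0.12 rad and value of joint handle between -0.2 and 0.2 rad and x of tray in the frame of mat between -0.06 and 0.06 m and y of tray in the frame of mat between -0.06 and 0.06 m), for 3 s.
At the end, for the whole second after the job is handed in: The tray stands at rest on the mat, its middle within 4 cm of the mat's middle each way and square with it within 0.2 rad, the vase standing upright on the tray, and everything is released (x of tray in the frame of mat between -0.04 and 0.04 m and y of tray in the frame of mat between -0.04 and 0.04 m and angle between the x axis of tray and the x axis of mat, either way round below 0.2 rad and height (world z) of tray below 0.012 m and angle between each of tray, vase's own z axis and vertical below 0.05 rad and height (world z) of vase below 0.02 m and linear speed of each of tray, vase below 0.03 m/s and y of vase in the frame of tray between -0.04 and 0.04 m and x of vase in the frame of tray between -0.085 and 0.085 m); the robot touches nothing.
It fails at once if the vase or the tray tips by more than 0.25 rad (angle between any of vase, tray's own z axis and vertical above 0.25 rad).
It fails at once if the tray is off the desk with its handle lying over towards a stop (more than 0.38 rad) (height (world z) of tray above 0.025 m and (value of joint handle above 0.38 rad or value of joint handle below -0.38 rad)).
It fails at once if the tray is dragged across the desk (height (world z) of tray below 0.012 m and distance of tray from where it was at the start of the episode above 0.08 m and horizontal distance between tray and mat above 0.08 m).
It fails at once if the spare vase or the coffee pot is moved (distance of any of spare_vase, coffee_pot from where it was at the start of the episode above 0.04 m).
It also fails if it takes over 72 s, if anything falls off the work surface, if the arm or the gripper's body presses on something with over 40 N, if the wrist force passes 120 N, or if a joint passes its speed limit or range.

## Working session

There is one attempt and no reset: what is moved stays moved. The work goes in short steps, Python scripts to look and compute and a tool call to move; the robot and the scene stay as the last step left them, time stands still between calls to the robot, and variables do not carry over. Pictures are saved under pics/ and viewed, at most 10 in all, crops included, and the job is handed in when it is done.

Besides the shell and the picture viewer there is one more tool, called as name(argument=value, ...) on one line, values as JSON. carry_out: Moves the arm, as the interface text tells. Its arguments: {"type":"object","properties":{"steps":{"type":"array","items":{"type":"array","items":{"type":"number"}}},"squeeze":{"type":"number"}},"required":["steps"]}

```bash
mkdir -p pics; python3 - <<'E'
from bench import ctrl
import cv2,numpy as np
np.set_printoptions(precision=4,suppress=True)
s=ctrl.get_state();print(s)
ims=[]
for n in("scene","side"):
    d=ctrl.get_image(n);np.savez(f"{n}0.npz",**d);print(n,d["camera_matrix"],d["cam_to_world"])
    cv2.imwrite(f"pics/{n}0.png",d["pixels"][:,:,::-1])
E
```

```text
{'time': 0.0, 'joint_positions': array([ 0.0141,  0.3218, -0.0701,  1.4517,  0.0226,  1.3708, -0.0569]), 'qd': array([-0.0011, -0.0016, -0.0008,  0.0008, -0.0004, -0.0006,  0.0001]), 'joint_torque': array([ -0.0003, -49.1285,  -0.4039, -31.2526,  -0.0641,   0.0438,
         0.0002]), 'position': array([ 0.6495, -0.    ,  0.2215]), 'tool_rot': array([-2.2205, -2.2206,  0.0022]), 'ft_force': array([-0.0034, -0.3787, -0.1328]), 'torque': array([-0.    ,  0.0351,  0.003 ]), 'grip_force': 0.0, 'grip_width': 0.997604643148411}
scene [[405.6937   0.     317.1829]
 [  0.     405.6937 202.6688]
 [  0.       0.       1.    ]] [[-0.3052  0.5759 -0.7584  1.7179]
 [ 0.9521  0.1678 -0.2556  0.3876]
 [-0.0199 -0.8001 -0.5995  1.1184]
 [ 0.      0.      0.      1.    ]]
side [[371.0426   0.     316.4851]
 [  0.     371.0426 202.4522]
 [  0.       0.       1.    ]] [[ 0.8693 -0.363   0.3356  0.1449]
 [-0.4943 -0.625   0.6043 -0.6547]
 [-0.0096 -0.6911 -0.7227  0.9391]
 [ 0.      0.      0.      1.    ]]
```

View pics/scene0.png

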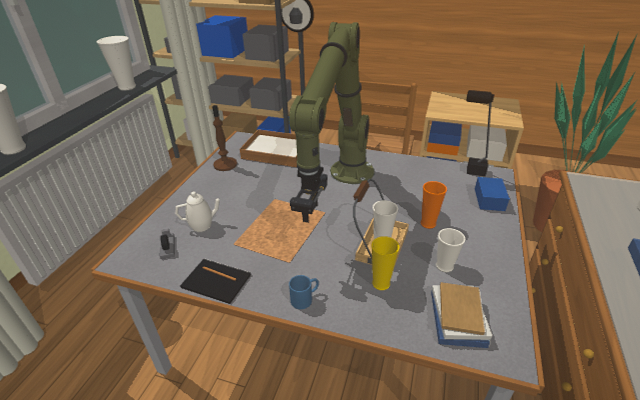

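View pics/side0.png

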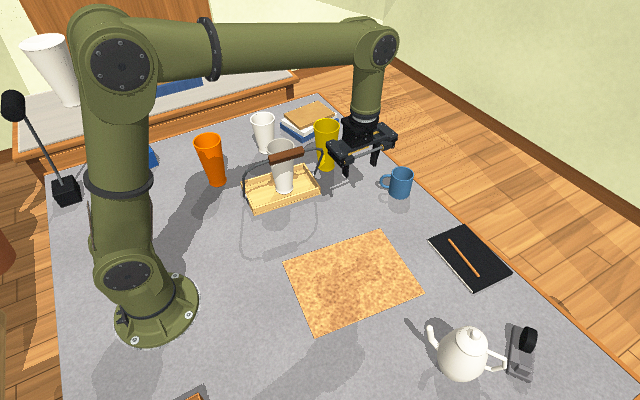

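The scene view shows the tray at (383,240), with the white vase in it at (384,220) and its brown grip at (361,190). In the side view the tray is at (282,190) and the grip at (286,155).
Lookalikes for the vase, in scene pixels:
- White vase in the tray (384,220): this is the one I want.
- Spare white vase (450,250).
- Yellow vase (384,262).
- Orange vase (433,205).
- White vases on the sill (118,62).

The mat is at scene (281,229) and side (353,280). Next I'll check the choice in one close crop.

```bash
python3 - <<'E'
import cv2,numpy as np
a=np.load("scene0.npz")["pixels"][165:285,335:425,::-1];b=np.load("side0.npz")["pixels"][125:225,230:335,::-1]
a=cv2.resize(a,None,fx=4.5,fy=4.5,interpolation=cv2.INTER_CUBIC);b=cv2.resize(b,None,fx=3.7,fy=3.7,interpolation=cv2.INTER_CUBIC)
c=np.zeros((540,a.shape[1]+b.shape[1],3),np.uint8);c[:a.shape[0],:a.shape[1]]=a;c[:b.shape[0],a.shape[1]:]=b
cv2.imwrite("pics/crop0.png",c);print(c.shape,a.shape)
for n in("scene","side"):
    d=np.load(n+"0.npz");h=cv2.cvtColor(d["pixels"],cv2.COLOR_RGB2HSV)
    box=dict(scene=(345,175,375,210),side=(262,140,308,168))[n]
    # grip: dark brown
    m=cv2.inRange(h,(0,80,20),(14,255,150));r=np.zeros_like(m);x0,y0,x1,y1=box;r[y0:y1,x0:x1]=m[y0:y1,x0:x1]
    k,l,st,ce=cv2.connectedComponentsWithStats(r);i=1+np.argmax(st[1:,4]);print(n,"grip",st[i],ce[i], cv2.minAreaRect(np.argwhere(l==i)[:,::-1].astype(np.float32)))
    # mat
    m=cv2.inRange(h,(8,70,120),(22,220,255));box=dict(scene=(225,190,335,270),side=(270,215,440,345))[n]
    r=np.zeros_like(m);x0,y0,x1,y1=box;r[y0:y1,x0:x1]=m[y0:y1,x0:x1];r=cv2.morphologyEx(r,cv2.MORPH_CLOSE,np.ones((5,5)))
    r=cv2.morphologyEx(r,cv2.MORPH_OPEN,np.ones((5,5)))
    c=max(cv2.findContours(r,0,1)[0],key=cv2.contourArea);q=cv2.approxPolyDP(cv2.convexHull(c),6,True)[:,0].astype(float)
    K,T=d["camera_matrix"],d["cam_to_world"]
    R=(T[:3,:3]@np.linalg.inv(K)@np.c_[q,np.ones(len(q))].T).T;P=T[:3,3]+R*((0.004-T[2,3])/R[:,2])[:,None]
    print(n,"mat",q.tolist(),P.round(3).tolist(),P.mean(0))
    print([np.linalg.norm(P[i]-P[i-1]).round(3) for i in range(len(P))])
E
```

```text
(540, 793, 3) (540, 405, 3)
scene grip [354 181  15  21 166] [361.13855422 190.24698795] ((361.11761474609375, 190.4705810546875), (8.574928283691406, 21.265823364257812), 30.963754653930664)
scene mat [[322.0, 211.0], [290.0, 261.0], [236.0, 245.0], [273.0, 200.0]] [[0.361, -0.048, 0.004], [0.694, -0.074, 0.004], [0.672, -0.316, 0.004], [0.346, -0.291, 0.004]] [ 0.518255   -0.18219436  0.004     ]
[np.float64(0.243), np.float64(0.334), np.float64(0.243), np.float64(0.327)]
side grip [268 146  37  20 350] [285.48285714 155.10857143] ((285.8745422363281, 154.88900756835938), (10.36922550201416, 36.96699905395508), 73.49564361572266)
side mat [[381.0, 229.0], [422.0, 294.0], [314.0, 337.0], [283.0, 261.0]] [[0.702, -0.082, 0.004], [0.66, -0.332, 0.004], [0.335, -0.289, 0.004], [0.37, -0.035, 0.004]] [ 0.51670462 -0.18448741  0.004     ]
[np.float64(0.335), np.float64(0.253), np.float64(0.327), np.float64(0.256)]
```

View pics/crop0.png

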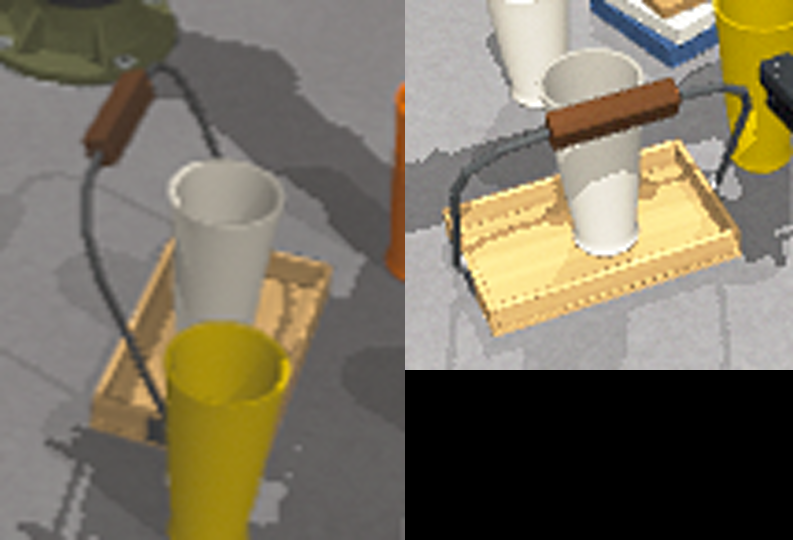

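The crop confirms it: the white vase stands in the tray under the brown grip, and the grip leans towards the robot and the mat. Next I triangulate the grip and the rim corners.

```bash
cat > geo.py <<'E'
import numpy as np,cv2
def ray(d,uv):
    K,T=d["camera_matrix"],d["cam_to_world"];r=T[:3,:3]@np.linalg.inv(K)@np.array([*uv,1.]);return T[:3,3],r/np.linalg.norm(r)
def plane(d,uv,z):
    o,r=ray(d,uv);return o+r*(z-o[2])/r[2]
def tri(d1,u1,d2,u2):
    o1,r1=ray(d1,u1);o2,r2=ray(d2,u2);A=np.c_[r1,-r2];t=np.linalg.lstsq(A,o2-o1,rcond=None)[0]
    a,b=o1+t[0]*r1,o2+t[1]*r2;return (a+b)/2,np.linalg.norm(a-b)
E
python3 - <<'E'
from geo import *
np.set_printoptions(precision=4,suppress=True)
a=np.load("scene0.npz");b=np.load("side0.npz")
ca=lambda x,y:(335+(x+.5)/4.5-.5,165+(y+.5)/4.5-.5); cb=lambda x,y:(230+(x-405+.5)/3.7-.5,125+(y+.5)/3.7-.5)
print("grip c",tri(a,(361.1,190.3),b,(285.7,155.0)))
# grip ends: robot end / far end : scene top end (140,85), bottom end (103,142); side left end(552,127) right(676,95)
for u,v in((ca(136,83),cb(554,125)),(ca(104,141),cb(675,96))): print("end",tri(a,u,b,v))
for n,u in dict(nl=(93,402),fr=(330,265),fl=(172,240)).items(): print("scene",n,plane(a,ca(*u),.035))
for n,u in dict(near=(491,316),right=(741,234),far=(680,143),left=(447,210)).items(): print("side",n,plane(b,cb(*u),.035))
print("vase mouth scene",plane(a,ca(225,190),.197),"side",plane(b,cb(593,75),.197)," foot side",plane(b,cb(607,238),.007))
print("spare side", plane(b,cb(530,100),0))
E
```

```text
grip c (array([0.487 , 0.1471, 0.2395]), np.float64(0.001360570384182678))
end (array([0.4387, 0.1515, 0.2425]), np.float64(0.0008387465553683389))
end (array([0.537 , 0.1417, 0.2436]), np.float64(0.010989600124108653))
scene nl [0.6163 0.1639 0.035 ]
scene fr [0.3791 0.3304 0.035 ]
scene fl [0.384  0.1842 0.035 ]
side near [0.3653 0.177  0.035 ]
side right [0.6117 0.1558 0.035 ]
side far [0.6247 0.3017 0.035 ]
side left [0.3829 0.3275 0.035 ]
vase mouth scene [0.5067 0.2433 0.197 ] side [0.5162 0.2501 0.197 ]  foot side [0.5105 0.2417 0.007 ]
spare side [0.536 0.485 0.   ]
```

```bash
cat >> geo.py <<'E'
from scipy.spatial.transform import Rotation as Ro
psi=np.radians(-5.3);ex=np.array([np.cos(psi),np.sin(psi),0]);ey=np.array([-np.sin(psi),np.cos(psi),0])
E
python3 - <<'E'
from geo import *
from bench import ctrl
np.set_printoptions(precision=3,suppress=True)
s=ctrl.get_state()
R0=Ro.from_rotvec(s["tool_rot"])
d=ctrl.get_image("wrist");print(d["T_tool_cam"],d["camera_matrix"])
for yaw in(84.7,-95.3):
  R=Ro.from_rotvec(ex*.45)*Ro.from_euler('z',yaw,degrees=True)
  Rf=R*R0; z=Rf.apply([0,0,1]); print(yaw,np.degrees(R.as_rotvec()),"z",z,"y",Rf.apply([0,1,0]))
  tcp=np.array([.4875,.145,.238])+.007*ex+.019*z
  print("tcp",tcp,"shift cm",100*(tcp-s["position"]),"pre",100*(tcp-.1*z-s["position"]))
E
```

```text
[[ 0.001 -0.96  -0.278  0.078]
 [ 1.     0.     0.001 -0.001]
 [-0.001 -0.278  0.96  -0.162]
 [ 0.     0.     0.     1.   ]] [[309.707   0.    318.35 ]
 [  0.    309.707 196.98 ]
 [  0.      0.      1.   ]]
84.7 [ 19.032 -20.879  83.154] z [ 0.04   0.432 -0.901] y [0.083 0.897 0.433]
tcp [0.495 0.153 0.221] shift cm [-15.427  15.261  -0.067] pre [-15.829  10.945   8.945]
-95.3 [ 21.405  19.512 -93.524] z [ 0.04   0.435 -0.9  ] y [-0.083 -0.896 -0.437]
tcp [0.495 0.153 0.221] shift cm [-15.427  15.267  -0.065] pre [-15.829  10.92    8.932]
```

carry_out(steps=[[3,-3.5,14,-2,1.5,4,1],[6,-7,28,-4,3,8,1],[9,-10.5,42,-6,5,10,1],[12.5,-14,55,-9,7,10,1],[16,-17.5,70,-12,9,10,1],[19,-20.9,83.2,-15.8,10.9,9,1],[19,-20.9,83.2,-15.8,10.9,9,1],[19,-20.9,83.2,-15.8,10.9,9,1],[19,-20.9,83.2,-15.8,10.9,9,1],[19,-20.9,83.2,-15.8,10.9,9,1],[19,-20.9,83.2,-15.8,10.9,9,1],[19,-20.9,83.2,-15.8,10.9,9,1]], squeeze=50)

```text
time: 1.35
position: [0.492, 0.1083, 0.3119]
tool_rot: [0.142, 3.04, 0.695]
ft_force: [0.2, -0.7, -0.2]
grip_width: 0.998
grip_force: 0.0
```

```bash
cat > snap.py <<'E'
import sys;from geo import *
from bench import ctrl
np.set_printoptions(precision=4,suppress=True)
s=ctrl.get_state();d=ctrl.get_image(sys.argv[1]);cv2.imwrite(f"pics/{sys.argv[2]}.png",d["pixels"][:,:,::-1]);np.savez(sys.argv[2]+".npz",**d,pos=s["position"],rot=s["tool_rot"])
print(s["time"],s["position"],Ro.from_rotvec(s["tool_rot"]).as_matrix(),s["joint_positions"],s["ft_force"],s["torque"],s["grip_width"])
E
python3 snap.py wrist w1
```

```text
1.35 [0.492  0.1083 0.3119] [[-0.9957  0.084   0.0398]
 [ 0.0929  0.8966  0.4329]
 [ 0.0007  0.4347 -0.9006]] [ 0.0916 -0.0598 -0.038   1.7722 -0.4567  1.4269  1.5973] [ 0.2261 -0.6852 -0.2333] [-0.3868 -0.0119 -0.0081] 0.9983673000321731
```

View pics/w1.png

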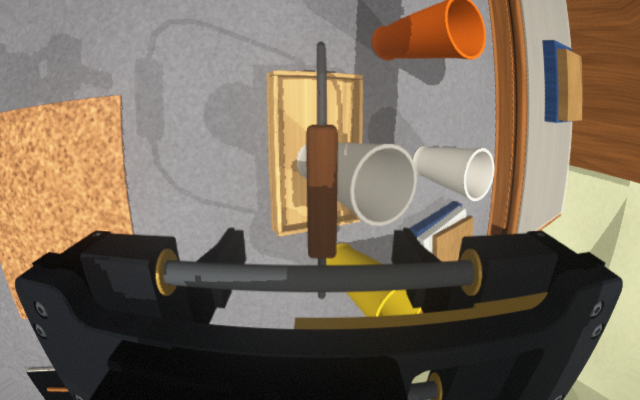

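The wrist view shows the grip bar at (321,190), midway between the fingers, and the vase mouth at (383,184). That puts the vase about 14 mm towards +x from the bar's middle. I'll advance, with a 6 mm shift along x, and close.

carry_out(steps=[[0,0,0,-0.2,1.0,-1.7,1],[0,0,0,-0.2,2.0,-3.6,1],[0,0,0,-0.2,3.0,-5.6,1],[0,0,0,-0.2,3.8,-7.5,1],[0,0,0,-0.2,4.5,-8.95,1],[0,0,0,-0.2,4.5,-8.95,1],[0,0,0,-0.2,4.5,-8.95,0],[0,0,0,-0.2,4.5,-8.95,0],[0,0,0,-0.2,4.5,-8.95,0],[0,0,0,-0.2,4.5,-8.95,0],[0,0,0,-0.2,4.5,-8.95,0],[0,0,0,-0.2,4.5,-8.95,0]], squeeze=55)

```text
time: 2.6
position: [0.4901, 0.1539, 0.2233]
tool_rot: [0.14, 3.038, 0.695]
ft_force: [0.5, 0.5, 0.5]
grip_width: 0.542
grip_force: 0.0
```

```bash
python3 snap.py wrist w2
```

```text
2.6 [0.4901 0.1539 0.2233] [[-0.9958  0.0823  0.041 ]
 [ 0.0919  0.8967  0.433 ]
 [-0.0011  0.4349 -0.9005]] [ 0.0481 -0.0239 -0.0903  1.9153 -0.4782  1.2241  1.5961] [0.4962 0.507  0.4645] [-0.4255 -0.0008 -0.0337] 0.5423353228671165
```

View pics/w2.png

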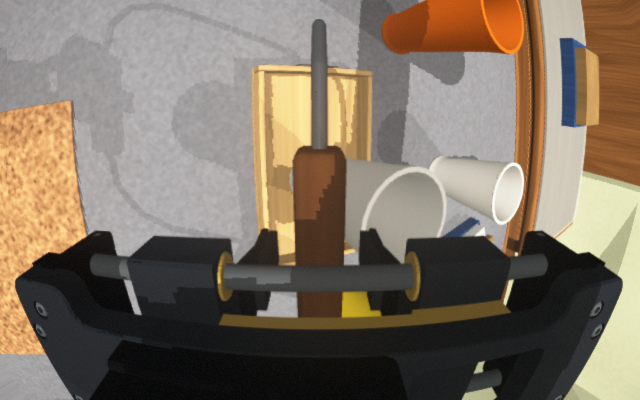

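Fingers at (265,240) and (370,240) are still closing evenly on the bar.

carry_out(steps=[[0,0,0,0,0,0,0],[0,0,0,0,0,0,0],[0,0,0,0,0,0,0],[0,0,0,0,0,0,0],[0,0,0,0,0,0,0],[0,0,0,0,0,0,0]], squeeze=55)

```text
time: 3.25
position: [0.49, 0.1544, 0.2232]
tool_rot: [0.139, 3.038, 0.696]
ft_force: [0.4, 1.6, 0.9]
grip_width: 0.269
grip_force: 55.0
```

```bash
python3 snap.py wrist w3
```

```text
3.25 [0.49   0.1544 0.2232] [[-0.9958  0.0819  0.0406]
 [ 0.0914  0.8965  0.4335]
 [-0.0009  0.4354 -0.9003]] [ 0.0478 -0.0237 -0.0907  1.9154 -0.4788  1.2239  1.5961] [0.379  1.5513 0.9264] [ 0.0069 -0.0447  0.0276] 0.26941714732637045
```

carry_out(steps=[[-2.7,0.25,0,0.09,0.93,0.41,0],[-5.3,0.49,0,0.17,1.83,0.77,0],[-7.9,0.73,0,0.26,2.75,1.09,0],[-10.5,0.97,0,0.34,3.68,1.37,0],[-13.0,1.21,0,0.43,4.63,1.6,0],[-15.6,1.45,0,0.52,5.58,1.79,0],[-18.1,1.68,0,0.61,6.51,1.94,0],[-20.6,1.91,0,0.7,7.44,2.04,0],[-23.1,2.14,0,0.78,8.37,2.1,0],[-25.6,2.37,0,0.87,9.31,2.12,0],[-25.6,2.37,0,0.87,9.31,2.12,0],[-25.6,2.37,0,0.87,9.31,2.12,0]], squeeze=55)

```text
time: 4.5
position: [0.4982, 0.2473, 0.2446]
tool_rot: [-0.143, -3.138, -0.004]
ft_force: [-3.7, 1.4, 3.9]
grip_width: 0.27
grip_force: 55.0
```

```bash
python3 snap.py wrist w4
```

```text
4.5 [0.4982 0.2473 0.2446] [[-0.9959  0.0907 -0.0005]
 [ 0.0907  0.9959  0.0024]
 [ 0.0007  0.0024 -1.    ]] [-0.2173  0.1264 -0.3163  1.6467  0.0376  1.374   0.9413] [-3.7192  1.4048  3.8982] [0.4021 0.6575 0.2368] 0.27025252148164397
```

View pics/w4.png

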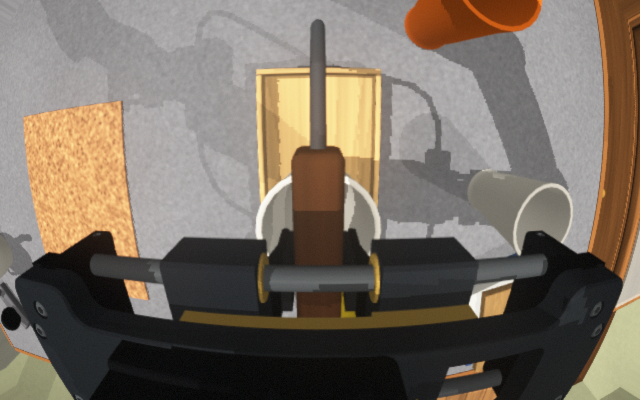

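The handle is upright, with the mouth rim edges at (257,222) and (381,222) symmetric about the bar. I'll use the rim midpoint to measure the handle-to-tray angle.

```bash
python3 - <<'E'
from geo import *
d=np.load("w4.npz")["pixels"];h=cv2.cvtColor(d,cv2.COLOR_RGB2HSV)
for y in(195,208,220,228):
    print(y,"V",h[y,244:296:2,2].tolist(),"S",h[y,244:296:2,1].tolist());print("  R V",h[y,344:396:2,2].tolist(),"S",h[y,344:396:2,1].tolist())
print("rowcut x=290: V",h[165:235:2,285,2].tolist())
E
```

```text
195 V [167, 169, 178, 170, 161, 163, 162, 161, 237, 249, 230, 219, 251, 248, 241, 164, 130, 149, 149, 149, 152, 133, 131, 133, 101, 105] S [2, 5, 4, 5, 6, 8, 6, 10, 91, 98, 116, 41, 7, 9, 13, 30, 31, 34, 29, 33, 30, 31, 37, 33, 88, 143]
  R V [99, 160, 201, 198, 194, 145, 125, 124, 125, 168, 214, 220, 221, 154, 123, 195, 204, 128, 124, 125, 124, 123, 124, 122, 126, 126] S [70, 35, 29, 28, 29, 35, 35, 37, 37, 30, 26, 24, 28, 66, 118, 124, 123, 50, 12, 14, 10, 15, 12, 8, 12, 10]
208 V [161, 168, 170, 164, 155, 153, 152, 173, 250, 249, 240, 155, 126, 123, 134, 152, 151, 151, 155, 151, 140, 134, 137, 138, 105, 98] S [6, 9, 5, 5, 8, 7, 7, 10, 7, 8, 13, 30, 32, 29, 32, 29, 30, 32, 28, 30, 29, 32, 32, 33, 75, 146]
  R V [165, 207, 205, 205, 205, 151, 129, 129, 127, 127, 125, 128, 127, 153, 213, 223, 210, 125, 120, 119, 116, 120, 121, 121, 124, 120] S [39, 27, 30, 26, 26, 34, 34, 34, 36, 36, 35, 38, 36, 32, 23, 24, 32, 16, 13, 11, 7, 9, 11, 8, 14, 9]
220 V [165, 170, 173, 171, 154, 153, 236, 249, 244, 178, 132, 129, 129, 130, 136, 153, 152, 153, 153, 151, 148, 138, 138, 141, 104, 66] S [3, 5
[... 291 characters left out ...]
6, 28, 24, 23, 17, 10, 9, 8, 4, 6, 3, 6]
228 V [174, 174, 173, 170, 167, 162, 238, 248, 242, 152, 132, 132, 134, 132, 138, 153, 150, 153, 151, 137, 88, 79, 116, 143, 120, 65] S [1, 1, 6, 6, 5, 5, 12, 8, 13, 27, 27, 29, 29, 31, 35, 30, 29, 28, 27, 28, 35, 26, 33, 34, 43, 110]
  R V [170, 202, 141, 77, 84, 101, 130, 133, 133, 133, 129, 131, 128, 131, 130, 141, 213, 222, 192, 124, 120, 131, 177, 174, 178, 178] S [33, 28, 31, 40, 36, 35, 29, 27, 29, 31, 28, 27, 26, 31, 29, 31, 25, 22, 20, 10, 9, 8, 3, 4, 7, 4]
rowcut x=290: V [234, 235, 234, 234, 233, 233, 210, 243, 250, 247, 219, 153, 152, 150, 150, 149, 141, 132, 135, 136, 138, 135, 137, 140, 134, 138, 138, 139, 139, 139, 139, 124, 46, 37, 35]
```

```bash
cat > meas.py <<'E'
import sys,json,os
from geo import *
MID0,PHI0,K=None,None,230.
LAM=1.6
def mid(im):
    h=cv2.cvtColor(im,cv2.COLOR_RGB2HSV);m=cv2.inRange(h,(0,0,205),(180,48,255))
    P=[]
    for y in range(185,236):
        for lo,hi,f in((205,292,np.min),(346,440,np.max)):
            x=np.flatnonzero(m[y,lo:hi])
            if len(x):P.append((lo+f(x),y))
    P=np.array(P,float)
    for _ in range(4):
        A=np.c_[2*P,np.ones(len(P))];c=np.linalg.lstsq(A,(P**2).sum(1),rcond=None)[0]
        r=np.sqrt(c[2]+c[0]**2+c[1]**2);e=np.abs(np.hypot(*(P-c[:2]).T)-r);P=P[e<max(1.5,2*np.median(e))]
    return c[0],c[1],r,len(P),e.mean()
def phi(rot):
    z=Ro.from_rotvec(rot).apply([0,0,1]);return np.arctan2(z@ey,-z[2])
if __name__=="__main__":
    np.set_printoptions(precision=3,suppress=True)
    if sys.argv[1]=="ref":
        d=np.load("w4.npz");c=mid(d["pixels"]);print(c,phi(d["rot"]));json.dump(dict(m=c[0],p=phi(d["rot"]),log=[]),open("ref.json","w"));sys.exit()
    from bench import ctrl
    s=ctrl.get_state();im=ctrl.get_image("wrist")["pixels"];cv2.imwrite("pics/last.png",im[:,:,::-1])
    ref=json.load(open("ref.json"));c=mid(im);p=phi(s["tool_rot"]);h=(c[0]-ref["m"])/K+ref["p"];th=p-h
    ref["log"].append([s["time"],p,th,h]);json.dump(ref,open("ref.json","w"))
    L=ref["log"];
    x=Ro.from_rotvec(s["tool_rot"]).as_matrix()[2,0]
    print("t%.2f phi%+.4f th%+.4f h%+.4f"%tuple(L[-1]),"fit",np.round(c,1),"pos",s["position"],"pitch%.3f"%x,"F",s["ft_force"])
    if len(L)>1:
        a,b=L[-2],L[-1];dt=b[0]-a[0];dh=b[3]-a[3]
        print("mean dev over cycle (-dh/dt/lam): %+.4f  mean th %+.4f"%(-dh/dt/LAM,(a[2]+b[2])/2))
    t0=float(sys.argv[1]);g=float(sys.argv[2]) if len(sys.argv)>2 else .3
    dev=(th-t0)*np.exp(LAM*.05);tgt=np.clip(g*h,-.03,.03);D=np.degrees((tgt-dev)/.95)
    print("dev%+.4f  turn %.2f deg: row"%(dev,D),np.round([D*ex[0],D*ex[1],0,*(-.3745*D*ey[:2]),0],2))
E
python3 meas.py ref; python3 meas.py 0
```

```text
(np.float64(317.373849004304), np.float64(229.93185853686356), np.float64(62.0439476951071), 102, np.float64(0.3432252685541762)) 0.0023952444669429287
t4.55 phi+0.0028 th-0.0061 h+0.0089 fit [318.9 231.5  62.2 102.    0.3] pos [0.498 0.247 0.245] pitch0.001 F [-3.745  1.295  4.582]
dev-0.0066  turn 0.56 deg: row [ 0.56 -0.05  0.   -0.02 -0.21  0.  ]
```

```bash
for i in 1 2 3; do python3 meas.py 0 | head -1; done
```

```text
t4.60 phi+0.0030 th-0.0021 h+0.0051 fit [318.  230.2  62.2 102.    0.3] pos [0.498 0.247 0.245] pitch0.001 F [-4.002  2.167  3.898]
t4.65 phi+0.0028 th-0.0034 h+0.0062 fit [318.3 230.3  62.1 102.    0.3] pos [0.498 0.247 0.245] pitch0.000 F [-4.775  0.937  4.576]
t4.70 phi+0.0027 th-0.0051 h+0.0078 fit [318.6 231.   62.  102.    0.4] pos [0.498 0.247 0.245] pitch0.000 F [-4.05   1.345  4.979]
```

```bash
python3 -c "
import json;json.dump(dict(m=318.24,p=.0028,log=[]),open('ref.json','w'))"
```

carry_out(steps=[[0,0,0,0,0,1.2,0],[0,0,0,0,0,2.8,0],[0,0,0,0,0,4.4,0],[0,0,0,0,0,5.5,0]], squeeze=55)

```text
time: 5.15
position: [0.499, 0.2451, 0.2982]
tool_rot: [-0.148, -3.137, 0.002]
ft_force: [1.1, -0.4, -9.5]
grip_width: 0.266
grip_force: 55.0
```

```bash
python3 meas.py 0
```

```text
t5.15 phi-0.0013 th+0.0017 h-0.0030 fit [316.9 230.4  62.1 102.    0.3] pos [0.499 0.245 0.298] pitch0.001 F [ 1.103 -0.42  -9.508]
dev+0.0018  turn -0.17 deg: row [-0.17  0.02  0.    0.01  0.06  0.  ]
```

carry_out(steps=[[0,0,0,0,0,0,0],[0,0,0,0,0,0,0],[0,0,0,0,0,0,0],[0,0,0,0,0,0,0]])

```text
time: 5.6
position: [0.4984, 0.2468, 0.2983]
tool_rot: [-0.144, -3.138, -0.001]
ft_force: [-0.3, -1.0, -9.8]
grip_width: 0.269
grip_force: 55.0
```

```bash
python3 meas.py 0
```

```text
t5.60 phi+0.0003 th+0.0185 h-0.0182 fit [313.4 230.   61.9 102.    0.4] pos [0.498 0.247 0.298] pitch0.001 F [-0.25  -0.998 -9.816]
mean dev over cycle (-dh/dt/lam): +0.0210  mean th +0.0101
dev+0.0201  turn -1.54 deg: row [-1.53  0.14  0.    0.05  0.57  0.  ]
```

carry_out(steps=[[-1.2,0.1,0,0.04,0.45,0,0],[-2.2,0.2,0,0.08,0.83,0,0],[-2.2,0.2,0,0.08,0.83,0,0],[-2.2,0.2,0,0.08,0.83,0,0]])

```text
time: 6.05
position: [0.4992, 0.2563, 0.2991]
tool_rot: [-0.141, -3.136, 0.058]
ft_force: [-0.1, 0.5, -10.3]
grip_width: 0.269
grip_force: 55.0
```

```bash
python3 meas.py -0.01
```

```text
t6.05 phi-0.0372 th-0.0053 h-0.0318 fit [310.3 230.5  62.1 101.    0.4] pos [0.499 0.256 0.299] pitch0.000 F [ -0.099   0.48  -10.313]
mean dev over cycle (-dh/dt/lam): +0.0190  mean th +0.0066
dev+0.0051  turn -0.88 deg: row [-0.88  0.08  0.    0.03  0.33  0.  ]
```

carry_out(steps=[[-0.6,0.05,0,0.02,0.22,0,0],[-1.2,0.1,0,0.04,0.45,0,0],[-1.2,0.1,0,0.04,0.45,0,0],[-1.2,0.1,0,0.04,0.45,0,0]])

```text
time: 6.5
position: [0.4998, 0.2603, 0.2992]
tool_rot: [-0.143, -3.135, 0.091]
ft_force: [-0.2, -0.2, -9.1]
grip_width: 0.267
grip_force: 55.0
```

```bash
python3 meas.py -0.01
```

```text
t6.50 phi-0.0582 th-0.0240 h-0.0342 fit [309.7 230.4  62.  102.    0.4] pos [0.5   0.26  0.299] pitch-0.001 F [-0.175 -0.248 -9.076]
mean dev over cycle (-dh/dt/lam): +0.0033  mean th -0.0146
dev-0.0151  turn 0.29 deg: row [ 0.29 -0.03  0.   -0.01 -0.11  0.  ]
```

carry_out(steps=[[-0.5,0.05,0,0.02,0.19,0,0],[-0.5,0.05,0,0.02,0.19,0,0],[-0.5,0.05,0,0.02,0.19,0,0],[-0.5,0.05,0,0.02,0.19,0,0]])

```text
time: 6.95
position: [0.5002, 0.2617, 0.2993]
tool_rot: [-0.144, -3.134, 0.105]
ft_force: [-0.7, -0.0, -10.2]
grip_width: 0.267
grip_force: 55.0
```

```bash
python3 meas.py -0.018
```

```text
t6.95 phi-0.0672 th-0.0485 h-0.0186 fit [313.3 229.9  61.9 102.    0.4] pos [0.5   0.262 0.299] pitch-0.001 F [ -0.695  -0.026 -10.177]
mean dev over cycle (-dh/dt/lam): -0.0217  mean th -0.0362
dev-0.0331  turn 1.66 deg: row [ 1.65 -0.15  0.   -0.06 -0.62  0.  ]
```

carry_out(steps=[[0.9,-0.08,0,-0.03,-0.33,0,0],[1.7,-0.15,0,-0.06,-0.63,0,0],[1.7,-0.15,0,-0.06,-0.63,0,0],[1.7,-0.15,0,-0.06,-0.63,0,0],[1.7,-0.15,0,-0.06,-0.63,0,0]])

```text
time: 7.5
position: [0.4994, 0.2556, 0.2994]
tool_rot: [-0.144, -3.137, 0.058]
ft_force: [-0.3, 0.5, -9.3]
grip_width: 0.269
grip_force: 55.0
```

```bash
python3 meas.py -0.016
```

```text
t7.50 phi-0.0371 th-0.0496 h+0.0125 fit [320.5 230.2  61.9 102.    0.3] pos [0.499 0.256 0.299] pitch-0.001 F [-0.329  0.499 -9.306]
mean dev over cycle (-dh/dt/lam): -0.0354  mean th -0.0491
dev-0.0364  turn 2.42 deg: row [ 2.41 -0.22  0.   -0.08 -0.9   0.  ]
```

carry_out(steps=[[1.5,-0.14,0,-0.05,-0.56,0,0],[3.0,-0.28,0,-0.1,-1.12,0,0],[3.0,-0.28,0,-0.1,-1.12,0,0],[3.0,-0.28,0,-0.1,-1.12,0,0]])

```text
time: 7.95
position: [0.4989, 0.243, 0.2995]
tool_rot: [0.147, 3.136, 0.023]
ft_force: [-0.2, 0.9, -10.2]
grip_width: 0.273
grip_force: 55.0
```

```bash
cat > patch.py <<'E'
s=open("meas.py").read()
s=s.replace("    t0=float(sys.argv[1]);","""    t0=float(sys.argv[1])
    if len(L)>3:
        L=np.array(L);dt=np.diff(L[:,0]);dp=np.diff(L[:,1]);dh=np.diff(L[:,3]);ok=(dt<1)&(dt>.2)
        # model: hold .05, turn ramp .2, hold: th(t)
        I=.05*L[:-1,2]+.15*(L[:-1,2]+.475*dp)+(dt-.2)*(L[:-1,2]+.95*dp+L[1:,2])/2
        A=np.c_[I,-dt][ok];y=-(dh-.05*dp)[ok];c2,rs,_,_=np.linalg.lstsq(A,y,rcond=None);print("fit lam %.2f th0 %+.4f"%(c2[0],c2[1]/c2[0]),"rms",np.sqrt(np.mean((A@c2-y)**2)))
    """)
s=s.replace("LAM=1.6","LAM=1.8")
open("meas.py","w").write(s)
E
python3 patch.py; sed -i 's/^    g=float/    g=float/' meas.py; python3 meas.py -0.01
```

```text
t7.95 phi+0.0149 th-0.0174 h+0.0323 fit [325.  230.2  61.9 102.    0.4] pos [0.499 0.243 0.299] pitch-0.001 F [ -0.178   0.907 -10.176]
mean dev over cycle (-dh/dt/lam): -0.0245  mean th -0.0335
fit lam 2.02 th0 -0.0120 rms 0.006345822966032655
dev-0.0081  turn 1.07 deg: row [ 1.07 -0.1   0.   -0.04 -0.4   0.  ]
```

carry_out(steps=[[0.7,-0.06,0,-0.02,-0.26,0,0],[1.4,-0.13,0,-0.05,-0.52,0,0],[1.4,-0.13,0,-0.05,-0.52,0,0],[1.4,-0.13,0,-0.05,-0.52,0,0]])

```text
time: 8.4
position: [0.4981, 0.2387, 0.2993]
tool_rot: [0.145, 3.135, 0.062]
ft_force: [-0.6, -0.1, -9.6]
grip_width: 0.272
grip_force: 55.0
```

```bash
python3 meas.py -0.012
```

```text
t8.40 phi+0.0396 th+0.0037 h+0.0359 fit [325.8 230.1  61.8 102.    0.4] pos [0.498 0.239 0.299] pitch-0.001 F [-0.59  -0.131 -9.553]
mean dev over cycle (-dh/dt/lam): -0.0043  mean th -0.0068
fit lam 1.80 th0 -0.0094 rms 0.007078555368067624
dev+0.0172  turn -0.39 deg: row [-0.39  0.04  0.    0.01  0.15  0.  ]
```

carry_out(steps=[[0,0,0,0,0,0,0],[0,0,0,0,0,0,0],[0,0,0,0,0,0,0],[0,0,0,0,0,0,0]])

```text
time: 8.85
position: [0.498, 0.2392, 0.2993]
tool_rot: [0.143, 3.135, 0.062]
ft_force: [0.6, 0.8, -10.4]
grip_width: 0.272
grip_force: 55.0
```

```bash
python3 meas.py -0.01
```

```text
t8.85 phi+0.0398 th+0.0148 h+0.0250 fit [323.3 230.4  62.  102.    0.4] pos [0.498 0.239 0.299] pitch-0.001 F [  0.576   0.849 -10.379]
mean dev over cycle (-dh/dt/lam): +0.0134  mean th +0.0093
fit lam 1.75 th0 -0.0090 rms 0.006654482277558859
dev+0.0271  turn -1.18 deg: row [-1.18  0.11  0.    0.04  0.44  0.  ]
```

carry_out(steps=[[-0.9,0.08,0,0.03,0.33,0,0],[-0.9,0.08,0,0.03,0.33,0,0],[-0.9,0.08,0,0.03,0.33,0,0],[-0.9,0.08,0,0.03,0.33,0,0]])

```text
time: 9.3
position: [0.4983, 0.2424, 0.2992]
tool_rot: [0.143, 3.136, 0.037]
ft_force: [0.1, -0.5, -9.3]
grip_width: 0.273
grip_force: 55.0
```

```bash
python3 meas.py -0.01
```

```text
t9.30 phi+0.0239 th+0.0158 h+0.0081 fit [319.5 230.3  62.  102.    0.4] pos [0.498 0.242 0.299] pitch-0.001 F [ 0.123 -0.546 -9.298]
mean dev over cycle (-dh/dt/lam): +0.0208  mean th +0.0153
fit lam 1.79 th0 -0.0093 rms 0.006312587857656065
dev+0.0282  turn -1.55 deg: row [-1.55  0.14  0.    0.05  0.58  0.  ]
```

carry_out(steps=[[-0.1,0,0,0.02,-0.5,0,0],[-0.1,0,0,0.07,-1.5,0,0],[-0.1,0,0,0.15,-3.0,0,0],[-0.1,0,0,0.22,-4.5,0,0]])

```text
time: 9.75
position: [0.5008, 0.1951, 0.2993]
tool_rot: [0.145, 3.136, 0.033]
ft_force: [0.5, -1.1, -10.5]
grip_width: 0.271
grip_force: 55.0
```

```bash
python3 meas.py -0.01
```

```text
t9.75 phi+0.0212 th+0.0003 h+0.0209 fit [322.4 230.4  62.  102.    0.4] pos [0.501 0.195 0.299] pitch-0.001 F [  0.475  -1.077 -10.543]
mean dev over cycle (-dh/dt/lam): -0.0158  mean th +0.0080
fit lam 1.40 th0 -0.0049 rms 0.010023501174902985
dev+0.0113  turn -0.30 deg: row [-0.3   0.03  0.    0.01  0.11  0.  ]
```

carry_out(steps=[[-0.3,0.03,0,0.08,-1.4,0,0],[-0.3,0.03,0,0.16,-2.9,0,0],[-0.3,0.03,0,0.23,-4.4,0,0],[-0.3,0.03,0,0.31,-5.9,0,0]])

```text
time: 10.2
position: [0.5037, 0.1367, 0.2993]
tool_rot: [0.145, 3.136, 0.026]
ft_force: [0.3, 0.0, -9.4]
grip_width: 0.27
grip_force: 55.0
```

```bash
python3 meas.py -0.01
```

```text
t10.20 phi+0.0166 th+0.0145 h+0.0021 fit [318.1 230.6  62.2 102.    0.3] pos [0.504 0.137 0.299] pitch-0.001 F [ 0.264  0.048 -9.423]
mean dev over cycle (-dh/dt/lam): +0.0232  mean th +0.0074
fit lam 1.50 th0 -0.0070 rms 0.010340690836106921
dev+0.0268  turn -1.58 deg: row [-1.57  0.15  0.    0.05  0.59  0.  ]
```

carry_out(steps=[[-0.8,0.07,0,0.1,-1.2,0,0],[-1.6,0.15,0,0.2,-2.4,0,0],[-1.6,0.15,0,0.28,-3.9,0,0],[-1.6,0.15,0,0.36,-5.4,0,0]])

```text
time: 10.65
position: [0.5073, 0.0835, 0.2992]
tool_rot: [0.142, 3.138, -0.018]
ft_force: [0.1, -0.7, -8.9]
grip_width: 0.27
grip_force: 55.0
```

```bash
python3 meas.py -0.01
```

```text
t10.65 phi-0.0112 th+0.0059 h-0.0171 fit [313.7 230.2  61.9 102.    0.4] pos [0.507 0.084 0.299] pitch-0.001 F [ 0.11  -0.679 -8.947]
mean dev over cycle (-dh/dt/lam): +0.0237  mean th +0.0102
fit lam 1.56 th0 -0.0085 rms 0.010506150224674356
dev+0.0174  turn -1.36 deg: row [-1.35  0.13  0.    0.05  0.51  0.  ]
```

carry_out(steps=[[-0.9,0.08,0,0.1,-1.2,0,0],[-1.7,0.16,0,0.21,-2.4,0,0],[-1.7,0.16,0,0.28,-3.9,0,0],[-1.7,0.16,0,0.36,-5.4,0,0]])

```text
time: 11.1
position: [0.5108, 0.0294, 0.2992]
tool_rot: [-0.143, -3.136, 0.064]
ft_force: [-0.3, 0.0, -10.1]
grip_width: 0.273
grip_force: 55.0
```

```bash
python3 meas.py -0.01
```

```text
t11.10 phi-0.0410 th-0.0116 h-0.0294 fit [310.8 230.3  61.8 101.    0.5] pos [0.511 0.029 0.299] pitch-0.001 F [ -0.324   0.013 -10.053]
mean dev over cycle (-dh/dt/lam): +0.0152  mean th -0.0028
fit lam 1.53 th0 -0.0099 rms 0.01067237294482034
dev-0.0017  turn -0.43 deg: row [-0.43  0.04  0.    0.01  0.16  0.  ]
```

carry_out(steps=[[-0.4,0.04,0,0.08,-1.3,0,0],[-0.8,0.08,0,0.16,-2.7,0,0],[-0.8,0.08,0,0.22,-4.2,0,0],[-0.8,0.08,0,0.28,-5.7,0,0]])

```text
time: 11.55
position: [0.5136, -0.028, 0.2993]
tool_rot: [-0.144, -3.135, 0.086]
ft_force: [0.2, -0.3, -9.7]
grip_width: 0.27
grip_force: 55.0
```

```bash
python3 meas.py -0.01
```

```text
t11.55 phi-0.0551 th-0.0210 h-0.0341 fit [309.7 230.1  61.7 101.    0.5] pos [ 0.514 -0.028  0.299] pitch-0.001 F [ 0.152 -0.264 -9.652]
mean dev over cycle (-dh/dt/lam): +0.0058  mean th -0.0163
fit lam 1.46 th0 -0.0111 rms 0.010659956437378168
dev-0.0120  turn 0.11 deg: row [ 0.11 -0.01  0.   -0.   -0.04  0.  ]
```

carry_out(steps=[[-0.4,0.04,0,0.06,-1.35,0,0],[-0.4,0.04,0,0.1,-2.85,0,0],[-0.4,0.04,0,0.15,-4.35,0,0],[-0.4,0.04,0,0.2,-5.85,0,0]])

```text
time: 12.0
position: [0.5156, -0.0867, 0.2993]
tool_rot: [-0.144, -3.134, 0.098]
ft_force: [0.2, 0.5, -9.9]
grip_width: 0.272
grip_force: 55.0
```

```bash
python3 meas.py -0.01
```

```text
t12.00 phi-0.0622 th-0.0325 h-0.0297 fit [310.8 230.2  61.8 101.    0.4] pos [ 0.516 -0.087  0.299] pitch-0.001 F [ 0.166  0.471 -9.93 ]
mean dev over cycle (-dh/dt/lam): -0.0055  mean th -0.0268
fit lam 1.40 th0 -0.0117 rms 0.010389962586893514
dev-0.0247  turn 0.95 deg: row [ 0.95 -0.09  0.   -0.03 -0.35  0.  ]
```

carry_out(steps=[[0.2,-0.02,0,0.04,-1.55,0,0],[0.2,-0.02,0,0.08,-2.95,0,0],[0.2,-0.02,0,0.12,-4.25,0,0],[0.2,-0.02,0,0.16,-5.35,0,0]])

```text
time: 12.45
position: [0.5171, -0.1402, 0.2993]
tool_rot: [-0.145, -3.135, 0.092]
ft_force: [-0.1, -0.5, -9.8]
grip_width: 0.272
grip_force: 55.0
```

```bash
python3 meas.py -0.01; python3 snap.py scene s2 >/dev/null
```

```text
t12.45 phi-0.0589 th-0.0334 h-0.0255 fit [311.7 229.8  61.7 102.    0.4] pos [ 0.517 -0.14   0.299] pitch-0.000 F [-0.08  -0.479 -9.822]
mean dev over cycle (-dh/dt/lam): -0.0052  mean th -0.0330
fit lam 1.31 th0 -0.0126 rms 0.010241773271460846
dev-0.0256  turn 1.08 deg: row [ 1.08 -0.1   0.   -0.04 -0.4   0.  ]
```

View pics/s2.png

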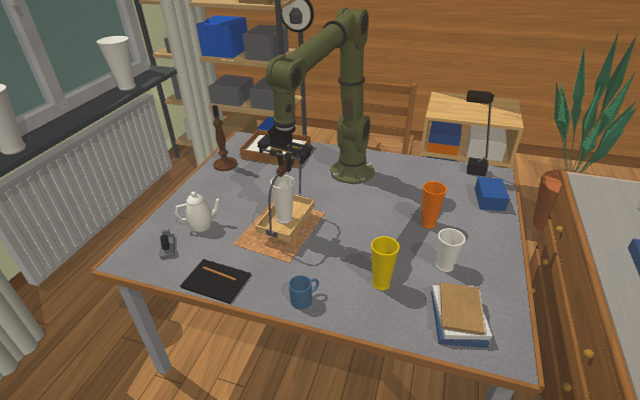

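The tray is in the air over the mat at (285,215) and nothing else has moved. I'll finish the last 3 cm while balancing.

carry_out(steps=[[0.4,-0.04,0,0,-0.7,0,0],[0.7,-0.06,0,0,-1.4,0,0],[0.7,-0.06,0,0,-2.0,0,0],[0.7,-0.06,0,0,-2.5,0,0]])

```text
time: 12.95
position: [0.5171, -0.1645, 0.2993]
tool_rot: [-0.144, -3.136, 0.073]
ft_force: [0.1, 0.5, -9.8]
grip_width: 0.272
grip_force: 55.0
```

```bash
python3 meas.py -0.01
```

```text
t12.95 phi-0.0465 th-0.0141 h-0.0324 fit [310.1 230.   61.8 102.    0.4] pos [ 0.517 -0.164  0.299] pitch-0.000 F [ 0.081  0.467 -9.839]
mean dev over cycle (-dh/dt/lam): +0.0077  mean th -0.0238
fit lam 1.23 th0 -0.0142 rms 0.010437074713164969
dev-0.0045  turn -0.32 deg: row [-0.32  0.03  0.    0.01  0.12  0.  ]
```

carry_out(steps=[[-0.5,0.05,0,0.02,0,0,0],[-0.9,0.08,0,0.05,0,0,0],[-0.9,0.08,0,0.1,-0.1,0,0],[-0.9,0.08,0,0.1,-0.2,0,0]])

```text
time: 13.4
position: [0.5185, -0.165, 0.2993]
tool_rot: [-0.142, -3.135, 0.097]
ft_force: [0.9, 0.7, -10.7]
grip_width: 0.268
grip_force: 55.0
```

```bash
python3 meas.py -0.012
```

```text
t13.40 phi-0.0617 th-0.0236 h-0.0381 fit [308.8 230.   61.8 101.    0.5] pos [ 0.518 -0.165  0.299] pitch-0.001 F [  0.873   0.663 -10.748]
mean dev over cycle (-dh/dt/lam): +0.0070  mean th -0.0189
fit lam 1.18 th0 -0.0153 rms 0.0103870593673226
dev-0.0127  turn 0.08 deg: row [ 0.08 -0.01  0.   -0.   -0.03  0.  ]
```

carry_out(steps=[[-0.4,0.04,0,0.01,0.15,0,0],[-0.4,0.04,0,0.01,0.15,0,0],[-0.4,0.04,0,0.01,0.15,0,0],[-0.4,0.04,0,0.01,0.15,0,0]])

```text
time: 13.85
position: [0.5183, -0.1641, 0.2993]
tool_rot: [-0.143, -3.134, 0.108]
ft_force: [0.7, -0.1, -10.2]
grip_width: 0.272
grip_force: 55.0
```

```bash
python3 meas.py -0.012
```

```text
t13.85 phi-0.0689 th-0.0392 h-0.0297 fit [310.8 229.9  61.7 102.    0.4] pos [ 0.518 -0.164  0.299] pitch-0.000 F [  0.69   -0.126 -10.175]
mean dev over cycle (-dh/dt/lam): -0.0103  mean th -0.0314
fit lam 1.18 th0 -0.0152 rms 0.01011036703307463
dev-0.0298  turn 1.26 deg: row [ 1.25 -0.12  0.   -0.04 -0.47  0.  ]
```

carry_out(steps=[[1.1,-0.1,0,-0.04,-0.41,0,0],[1.1,-0.1,0,-0.04,-0.41,0,0],[1.1,-0.1,0,-0.04,-0.41,0,0],[1.1,-0.1,0,-0.04,-0.41,0,0]])

```text
time: 14.3
position: [0.5179, -0.1683, 0.2992]
tool_rot: [-0.144, -3.135, 0.077]
ft_force: [-0.3, 0.5, -10.2]
grip_width: 0.271
grip_force: 55.0
```

```bash
python3 meas.py -0.012
```

```text
t14.30 phi-0.0494 th-0.0333 h-0.0160 fit [313.9 230.   61.8 102.    0.4] pos [ 0.518 -0.168  0.299] pitch-0.000 F [ -0.254   0.535 -10.164]
mean dev over cycle (-dh/dt/lam): -0.0169  mean th -0.0363
fit lam 1.22 th0 -0.0148 rms 0.00991713531007801
dev-0.0233  turn 1.12 deg: row [ 1.11 -0.1   0.   -0.04 -0.42  0.  ]
```

carry_out(steps=[[1.2,-0.11,0,-0.04,-0.45,0,0],[1.2,-0.11,0,-0.04,-0.45,0,0],[1.2,-0.11,0,-0.04,-0.45,0,0],[1.2,-0.11,0,-0.04,-0.45,0,0]])

```text
time: 14.75
position: [0.5175, -0.1727, 0.2993]
tool_rot: [-0.144, -3.137, 0.045]
ft_force: [-0.0, 0.1, -10.2]
grip_width: 0.271
grip_force: 55.0
```

```bash
python3 meas.py -0.012
```

```text
t14.75 phi-0.0284 th-0.0232 h-0.0052 fit [316.4 230.   61.9 102.    0.3] pos [ 0.518 -0.173  0.299] pitch-0.000 F [ -0.039   0.053 -10.243]
mean dev over cycle (-dh/dt/lam): -0.0134  mean th -0.0283
fit lam 1.24 th0 -0.0143 rms 0.009762293482907828
dev-0.0122  turn 0.64 deg: row [ 0.64 -0.06  0.   -0.02 -0.24  0.  ]
```

carry_out(steps=[[0.7,-0.06,0,-0.02,-0.26,0,0],[0.7,-0.06,0,-0.02,-0.26,0,0],[0.7,-0.06,0,-0.02,-0.26,0,0],[0.7,-0.06,0,-0.02,-0.26,0,0]])

```text
time: 15.2
position: [0.5174, -0.1753, 0.2993]
tool_rot: [-0.144, -3.138, 0.025]
ft_force: [-0.1, 0.7, -10.7]
grip_width: 0.272
grip_force: 55.0
```

```bash
python3 meas.py -0.012
```

```text
t15.20 phi-0.0162 th-0.0185 h+0.0023 fit [318.1 230.2  62.  102.    0.3] pos [ 0.517 -0.175  0.299] pitch-0.000 F [ -0.076   0.657 -10.712]
mean dev over cycle (-dh/dt/lam): -0.0092  mean th -0.0209
fit lam 1.24 th0 -0.0138 rms 0.00960620011518165
dev-0.0071  turn 0.47 deg: row [ 0.47 -0.04  0.   -0.02 -0.18  0.  ]
```

carry_out(steps=[[0.5,-0.05,0,-0.02,-0.19,0,0],[0.5,-0.05,0,-0.02,-0.19,0,0],[0.5,-0.05,0,-0.02,-0.19,0,0],[0.5,-0.05,0,-0.02,-0.19,0,0],[0.5,-0.05,0,-0.02,-0.19,0,0]])

```text
time: 15.75
position: [0.5171, -0.1771, 0.2993]
tool_rot: [0.144, 3.138, -0.012]
ft_force: [0.1, 0.5, -9.7]
grip_width: 0.272
grip_force: 55.0
```

```bash
python3 meas.py -0.012
```

```text
t15.75 phi-0.0075 th-0.0138 h+0.0063 fit [319.  230.1  61.9 102.    0.3] pos [ 0.517 -0.177  0.299] pitch-0.000 F [ 0.072  0.459 -9.695]
mean dev over cycle (-dh/dt/lam): -0.0040  mean th -0.0161
fit lam 1.24 th0 -0.0135 rms 0.009428074379030624
dev-0.0019  turn 0.23 deg: row [ 0.23 -0.02  0.   -0.01 -0.09  0.  ]
```

Nearly perfectly balanced.

carry_out(steps=[[0.2,-0.02,0,-0.01,-0.08,0,0],[0.2,-0.02,0,-0.01,-0.08,0,0],[0.2,-0.02,0,-0.01,-0.08,0,0],[0.2,-0.02,0,-0.01,-0.08,0,0],[0.2,-0.02,0,-0.01,-0.08,0,0]])

```text
time: 16.3
position: [0.517, -0.178, 0.2993]
tool_rot: [0.144, 3.138, -0.006]
ft_force: [0.2, 0.4, -10.2]
grip_width: 0.269
grip_force: 55.0
```

```bash
python3 meas.py -0.012
```

```text
t16.30 phi-0.0040 th-0.0113 h+0.0073 fit [319.3 230.   61.8 102.    0.3] pos [ 0.517 -0.178  0.299] pitch-0.000 F [  0.203   0.437 -10.217]
mean dev over cycle (-dh/dt/lam): -0.0011  mean th -0.0125
fit lam 1.24 th0 -0.0133 rms 0.009240265160765778
dev+0.0008  turn 0.08 deg: row [ 0.08 -0.01  0.   -0.   -0.03  0.  ]
```

carry_out(steps=[[0.1,0,0,0,-0.04,0,0],[0.1,0,0,0,-0.04,0,0],[0.1,0,0,0,-0.04,0,0],[0.1,0,0,0,-0.04,-0.8,0],[0.1,0,0,0,-0.04,-2.0,0],[0.1,0,0,0,-0.04,-3.0,0],[0.1,0,0,0,-0.04,-3.7,0]])

```text
time: 17.05
position: [0.5161, -0.1781, 0.2602]
tool_rot: [-0.143, -3.136, 0.003]
ft_force: [0.0, 0.4, -9.5]
grip_width: 0.272
grip_force: 55.0
```

```bash
python3 meas.py -0.012
```

```text
t17.05 phi-0.0018 th-0.0059 h+0.0041 fit [318.5 230.1  61.9 102.    0.3] pos [ 0.516 -0.178  0.26 ] pitch0.003 F [ 0.036  0.447 -9.461]
mean dev over cycle (-dh/dt/lam): +0.0023  mean th -0.0086
fit lam 1.23 th0 -0.0131 rms 0.00905694712112933
dev+0.0067  turn -0.33 deg: row [-0.33  0.03  0.    0.01  0.12  0.  ]
```

carry_out(steps=[[0,0,0,0,0,-0.4,0],[0,0,0,0,0,-0.8,0],[0,0,0,0,0,-1.1,0],[0,0,0,0,0,-1.3,0],[0,0,0,0,0,-1.4,0],[0,0,0,0,0,-1.4,0]])

```text
time: 17.7
position: [0.5171, -0.1785, 0.249]
tool_rot: [0.144, 3.137, -0.004]
ft_force: [-1.1, 0.4, -6.0]
grip_width: 0.27
grip_force: 55.0
```

```bash
python3 meas.py -0.012; python3 snap.py scene s3 >/dev/null;python3 snap.py side s4
```

```text
t17.70 phi-0.0024 th+0.0007 h-0.0031 fit [316.9 230.2  62.  102.    0.4] pos [ 0.517 -0.179  0.249] pitch-0.001 F [-1.065  0.411 -6.027]
mean dev over cycle (-dh/dt/lam): +0.0062  mean th -0.0026
fit lam 1.23 th0 -0.0131 rms 0.008881144918411403
dev+0.0139  turn -0.89 deg: row [-0.89  0.08  0.    0.03  0.33  0.  ]
17.8 [ 0.517  -0.1786  0.249 ] [[-0.9958  0.0916  0.0007]
 [ 0.0916  0.9958 -0.0025]
 [-0.0009 -0.0025 -1.    ]] [ 0.2208  0.0884  0.0659  1.6745 -0.0036  1.3775  1.7662] [-1.9602 -0.0104 -4.7672] [ 0.2442  0.5379 -0.0101] 0.2734843459909968
```

carry_out(steps=[[0,0,0,0,0,-0.1,0],[0,0,0,0,0,-0.2,0],[0,0,0,0,0,-0.2,0],[0,0,0,0,0,-0.2,0]])

```text
time: 18.25
position: [0.5169, -0.1786, 0.2488]
tool_rot: [0.144, 3.137, -0.004]
ft_force: [-7.2, 0.6, 4.5]
grip_width: 0.272
grip_force: 55.0
```

View pics/s4.png

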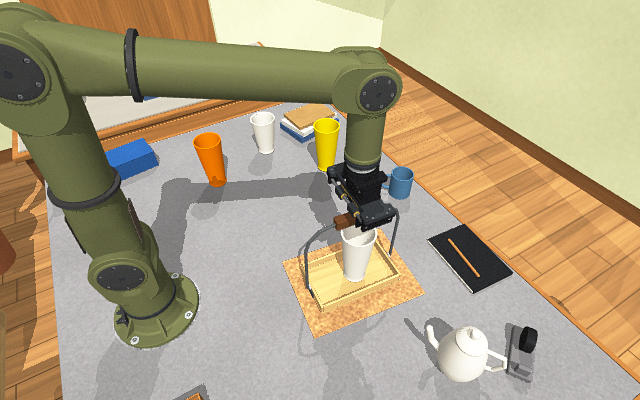

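The side view shows the tray standing square in the middle of the mat, centred near (352,275). Now I'll release and rise.

carry_out(steps=[[0,0,0,0,0,0.1,0.9],[0,0,0,0,0,0.1,0.9],[0,0,0,0,0,0.1,0.9],[0,0,0,0,0,0.1,0.9],[0,0,0,0,0,0.1,0.9],[0,0,0,0,0,0.1,0.9],[0,0,0,0,0,2,0.9],[0,0,0,0,0,4.5,0.9],[0,0,0,0,0,7,0.9],[0,0,0,0,0,9.5,0.9],[0,0,0,0,0,12,0.9],[0,0,0,0,0,13,0.9]])

```text
time: 19.45
position: [0.5178, -0.1787, 0.3789]
tool_rot: [0.144, 3.134, -0.005]
ft_force: [1.0, -0.6, 0.4]
grip_width: 0.899
grip_force: 0.0
```

carry_out(steps=[[0,0,0,0,0,0,0.9],[0,0,0,0,0,0,0.9],[0,0,0,0,0,0,0.9],[0,0,0,0,0,0,0.9],[0,0,0,0,0,0,0.9],[0,0,0,0,0,0,0.9],[0,0,0,0,0,0,0.9],[0,0,0,0,0,0,0.9],[0,0,0,0,0,0,0.9],[0,0,0,0,0,0,0.9],[0,0,0,0,0,0,0.9],[0,0,0,0,0,0,0.9]])

```text
time: 20.65
position: [0.517, -0.1784, 0.3763]
tool_rot: [0.144, 3.138, -0.004]
ft_force: [0.2, -0.6, 0.5]
grip_width: 0.897
grip_force: 0.0
```

```bash
python3 snap.py wrist s5
```

```text
20.65 [ 0.517  -0.1784  0.3763] [[-0.9958  0.0914  0.0001]
 [ 0.0914  0.9958 -0.0023]
 [-0.0003 -0.0023 -1.    ]] [ 0.2168  0.0701  0.0702  1.4447 -0.0028  1.6261  1.7659] [ 0.1858 -0.6469  0.5164] [ 0.1107 -0.0248  0.0028] 0.896593968312536
```

View pics/s5.png

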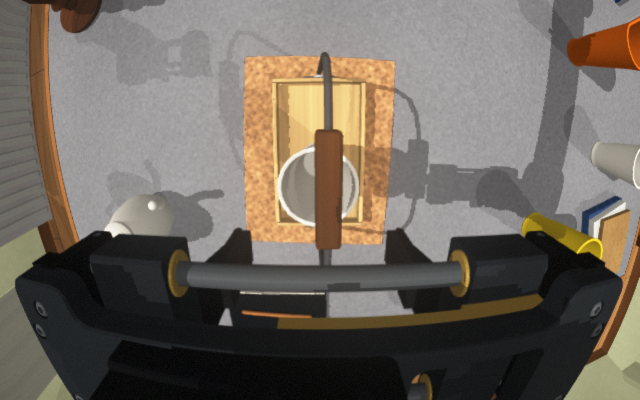

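The wrist view shows the tray centred on the mat (320,150), the vase upright at (318,185), and the fingers open and clear of the bar. Time to hand in.

```bash
python3 -c "
from bench import ctrl
print(ctrl.close_job())"
```

```text
the job is handed in; nothing more can be done
None
```

I balanced the tray and vase in the air for about 4.5 s, carried them over, steadied them above the mat for about 4 s, set the tray down centred on the mat with the vase upright, let go and handed the job in; no verdict was returned.

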